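# Put the washed pistons with their barrels

## Robot

A 7-joint arm with a two-finger parallel gripper is mounted at the origin on the work surface. World frame = base frame: x ahead of the robot, y to its left, z up, the work surface at z = 0. Lengths are in m, angles in degrees, forces in N, time in s.
With the tool pointing down it reaches from about 0.4 to 0.875 m from the base axis. Payload 6.5 kg.
Tool frame: the origin (TCP) lies on the centre line of the jaws, within the pads' length; the fingertips stand robot.tip_reach ahead of it and the grasp point (between the pads) lies 5 mm behind it (robot.tip_reach is the distance from the TCP to the fingertips, in m); x points along the fingers, y is the direction in which the jaws open and shut, and the axes are right-handed (so a half turn about x gives the same grasp; the last joint's range is limited). The gripper opens to 88 mm and grips with 3 to 60 N. Pads are 18 mm wide; open, the fingers measure 123 mm over their backs; the gripper's body (75 mm by 187 mm) begins 45 mm behind the grasp point.
Start: joints at [-78.22, 30.733, -0.252, 88.115, 0.149, 61.152, -4.079], TCP at [0.174, 0.626, 0.253] pointing down, gripper open.
Joint ranges: [-154.64, 154.64], [-21.42, 123.67], [-72.66, 72.17], [13.99, 137.28], [-74.86, 254.86], [10.95, 109.41], [-158.01, 158.01]. Speed limits (degrees/s): [136.94, 136.94, 180, 180, 180, 180, 180].

## Interface

Orientations are given as a 3x3 rotation matrix whose columns are the frame's x, y, z axes.
In Python, from bench import robot, grab_frame, camera_params, spotter gives the robot as it stands.
- The arm moves only by the tool jog_arm, never from a script. Its argument "series" is a list of rows, each a list of 3 entries, a list of its own where there are three numbers: the opening, from -1 (shut) to 1 (fully open), then the shift along the tool's x, y, z in mm, then the turn, a rotation vector about the tool's x, y, z in rad. A call has 1 to 20 rows; each row shifts and turns the commanded pose from where the row before left it, along the tool's axes as they then stand; what a row does not reach is not made up. A row lasts 1/12 s, in which the tool goes at most 41.7 mm and 7.16 degrees, less where a joint would pass 70% of its speed; a pose out of reach is approached as far as the arm can. A call with a gripper value outside its range is refused whole. The fingers move at their own pace and stop on an object; "newtons" is the grip in N (left out, the last holds). Time passes only in rows, so rows that do not move let the fingers close. It gives the time, the measured TCP pose, the force and the opening at its end, in the units of the state.
- robot.get_obs(): the state, without advancing time (a new reading comes with each control period).
- grab_frame(name): name is "scene" or "top" or "wrist"; returns (picture, depth): 420x560x3 uint8, blue, green, red; 420x560 float32, m along the optical axis (not along the pixel's ray), 0 where there is no reading.
- camera_params(name): a dict with "intrinsics" (3x3 intrinsics, pixels), "camera_from_world" (4x4, takes a point from world to camera coordinates). Camera axes: x right, y up, looking along -z (the intrinsics and any distortion apply to the point x, -y, -z); pixel columns grow to the right and rows downward; lengths in m; the calibration is good to about 2 mm. A picture is of the moment at which its call begins: read the wrist's pose just before it. camera_params takes no time and is no camera call; for the wrist camera it gives the pose at the moment of the call.
- robot.finish_job(): hands the job in, once; it reports no verdict.
Trained networks look in the newest picture that a camera, given by its name, has taken for a name from the list of things; names that differ only in an ending like _2 or _b are one class to them, and where a whole thing is asked for, a point or a joint stands for the part that bears it (a point fixed in the world has none). Each returns a list of dicts, best first, with "conf" (0 to 1); they miss things now and then, are a little off and sometimes report something else, mostly with a low value. They report only what shows in the picture. A call takes as long as a camera call. They do not tell look-alikes from the thing itself.
- spotter.silhouettes(camera, name): "mask" (420x560 bool, what is visible of it) and "box" ([left, top, right, bottom] in pixels, round what is visible of it).
The state is a dict: "time_s": time; "qpos": joint angles; "joint_vel": joint speeds; "joint_torque": joint torques, N m; "position": TCP position; "tool_rot": TCP orientation; "contact_force": force on the tool from outside, world axes, zero at the start; "wrist_torque": the same for the moment, N m; "width": finger opening in m.
Only numpy, scipy, OpenCV 4.12 (cv2) and the standard library are available. Lean on these libraries where they do the work, as an engineer would, in place of code of your own. Each camera call takes 0.05 s, during which the arm holds its last target.

## Task

The four washed pistons stand in mixed order in the drain rack; move each one to the job tray that holds the barrel it fits (piston and bore have the same diameter), so that the row of pistons runs in the same order as the row of barrels. Set each piston down, do not drop it: upright, crown up, in the middle of the tray's empty near bay, and let go. Leave the carburettor float bowl where it is in the rack, and do not knock over or shove aside the oil can.

Things in the scene. Friction and masses are not known exactly. Their poses are not given: they have to be found in the camera images.
- piston_40: the smallest piston: plain aluminium, a loose upright cylinder 40 mm in diameter and 46 mm tall, about 90 g, slightly domed crown, two ring grooves near the top, gudgeon pin across it (along its y); crown up in a low steel drain rack of five places in a row, 88 mm apart, rims and dividers 12 mm high above its underside. Origin: centre of its underside; z up. Grip it across any diameter.
- piston_48: the second smallest piston: plain aluminium, a loose upright cylinder 48 mm in diameter and 52 mm tall, about 140 g, slightly domed crown, two ring grooves near the top, gudgeon pin across it (along its y); crown up in a low steel drain rack of five places in a row, 88 mm apart, rims and dividers 12 mm high above its underside. Origin: centre of its underside; z up. Grip it across any diameter.
- piston_56: the second largest piston: plain aluminium, a loose upright cylinder 56 mm in diameter and 58 mm tall, about 200 g, slightly domed crown, two ring grooves near the top, gudgeon pin across it (along its y); crown up in a low steel drain rack of five places in a row, 88 mm apart, rims and dividers 12 mm high above its underside. Origin: centre of its underside; z up. Grip it across any diameter.
- piston_64: the largest piston: plain aluminium, a loose upright cylinder 64 mm in diameter and 66 mm tall, about 280 g, slightly domed crown, two ring grooves near the top, gudgeon pin across it (along its y); crown up in a low steel drain rack of five places in a row, 88 mm apart, rims and dividers 12 mm high above its underside. Origin: centre of its underside; z up. Grip it across any diameter.
- tray_40: fixed black tray, 100 (y) by 204 mm (x), of the smallest barrel. Near part: open bay with grey mat, 85 (x) by 96 (y) inside, walls 12 high. Far part: finned alloy barrel, 40 mm bore upright and open, 68 over the fins, 60 tall, axis 101 mm along +x from the bay's centre. Origin: bay centre on its floor (9 mm above bench); x from bay to barrel, y along the row of trays, z up.
- tray_48: fixed black tray, 100 (y) by 204 mm (x), of the second smallest barrel. Near part: open bay with grey mat, 85 (x) by 96 (y) inside, walls 12 high. Far part: finned alloy barrel, 48 mm bore upright and open, 78 over the fins, 68 tall, axis 101 mm along +x from the bay's centre. Origin: bay centre on its floor (9 mm above bench); x from bay to barrel, y along the row of trays, z up.
- tray_56: fixed black tray, 100 (y) by 204 mm (x), of the second largest barrel. Near part: open bay with grey mat, 85 (x) by 96 (y) inside, walls 12 high. Far part: finned alloy barrel, 56 mm bore upright and open, 86 over the fins, 76 tall, axis 101 mm along +x from the bay's centre. Origin: bay centre on its floor (9 mm above bench); x from bay to barrel, y along the row of trays, z up.
- tray_64: fixed black tray, 100 (y) by 204 mm (x), of the largest barrel. Near part: open bay with grey mat, 85 (x) by 96 (y) inside, walls 12 high. Far part: finned alloy barrel, 64 mm bore upright and open, 94 over the fins, 86 tall, axis 101 mm along +x from the bay's centre. Origin: bay centre on its floor (9 mm above bench); x from bay to barrel, y along the row of trays, z up.
- oil_can: bystander: a green pump oil can standing on the bench off the left (+y) end of the drain rack, loose, body 72 mm in diameter and 98 mm tall, thin bent spout on top reaching to 168 mm. Origin: centre of its underside.
- float_bowl: bystander: a carburettor float bowl, a small rectangular aluminium casting 54 by 44 mm and 30 mm tall, dark inside with a brass disc on top, loose, standing in one of the five places of the drain rack among the pistons; it stays there. Origin: centre of its underside.
There are look-alikes about, which are no part of the job. Leave any blue look-alike of the piston_64 alone. What is shaped like the piston_40 but red is not meant.

How it is judged (in metres and radians):
At the end, for the whole second after the job is handed in: Each piston stands upright (tilt under 0.1 rad) on the floor of the near bay of the tray whose barrel has its own bore diameter, its axis within 15 mm of the bay's centre and its underside within 5 mm of the bay floor, at rest and released (horizontal distance between piston_40 and tray_40 below 0.015 m and z of piston_40 in the frame of tray_40 between -0.005 and 0.005 m and angle between each of piston_40, piston_48, piston_56, piston_64's own z axis and vertical below 0.1 rad and linear speed of each of piston_40, piston_48, piston_56, piston_64 below 0.02 m/s and angular speed of each of piston_40, piston_48, piston_56, piston_64 below 0.2 rad/s and contact force between each of piston_40, piston_48, piston_56, piston_64 and the fingers below 0.1 N and horizontal distance between piston_48 and tray_48 below 0.015 m and z of piston_48 in the frame of tray_48 between -0.005 and 0.005 m and horizontal distance between piston_56 and tray_56 below 0.015 m and z of piston_56 in the frame of tray_56 between -0.005 and 0.005 m and horizontal distance between piston_64 and tray_64 below 0.015 m and z of piston_64 in the frame of tray_64 between -0.005 and 0.005 m); the robot touches nothing.
It fails at once if a piston is dropped (falls free by more than about 25 mm, at over 0.7 m/s with no finger on it) or thrown ((contact force between piston_40 and the fingers below 0.05 N and linear speed of piston_40 above 0.7 m/s) or (contact force between piston_48 and the fingers below 0.05 N and linear speed of piston_48 above 0.7 m/s) or (contact force between piston_56 and the fingers below 0.05 N and linear speed of piston_56 above 0.7 m/s) or (contact force between piston_64 and the fingers below 0.05 N and linear speed of piston_64 above 0.7 m/s)).
It fails at once if the oil can is knocked over or pushed more than 50 mm (angle between oil_can's own z axis and vertical above 0.5 rad or distance of oil_can from where it was at the start of the episode above 0.05 m).
It fails at once if the float bowl is taken from its place: tipped or shifted more than 30 mm (angle between float_bowl's own z axis and vertical above 0.5 rad or distance of float_bowl from where it was at the start of the episode above 0.03 m).
It also fails if it takes over 93 s, if anything falls off the work surface, if the arm or the gripper's body presses on something with over 40 N, if the wrist force passes 120 N, or if a joint passes its speed limit or range.

## Working session

There is one attempt and no reset: what is moved stays moved. The work goes in short steps, Python scripts to look and compute and a tool call to move; the robot and the scene stay as the last step left them, time stands still between calls to the robot, and variables do not carry over. Pictures are saved under pics/ and viewed, and the job is handed in when it is done.

Besides the shell and the picture viewer there is one more tool, called after ">>>" as a command line: name --argument value ..., lists and objects as JSON in quotes. jog_arm: Moves the arm, as the interface text tells. Its arguments: {"type":"object","properties":{"series":{"type":"array","items":{"type":"array"}},"newtons":{"type":"number"}},"required":["series"]}

```bash
mkdir -p pics; ls; python3 - <<'E'
from bench import robot, grab_frame, camera_params, spotter
import cv2, numpy as np
o=robot.get_obs(); print({k:np.round(v,3).tolist() for k,v in o.items()}); print(robot.tip_reach)
for n in ["scene","top"]:
    p,d=grab_frame(n); cv2.imwrite(f"pics/{n}0.png",p); np.save(f"{n}0.npy",d)
    c=camera_params(n); print(n,np.round(c["intrinsics"],1).tolist(),np.round(c["camera_from_world"],3).tolist())
E
```

```text
pics
{'time_s': 0.0, 'qpos': [-78.219, 30.778, -0.254, 88.17, 0.148, 61.152, -4.078], 'joint_vel': [-0.067, -0.025, -0.009, 0.078, -0.019, -0.024, -0.018], 'joint_torque': [0.0, -57.1, 0.991, -25.161, -0.056, 0.018, 0.0], 'position': [0.174, 0.626, 0.252], 'tool_rot': [[-0.0, 0.268, 0.963], [-0.002, 0.963, -0.268], [-1.0, -0.002, 0.0]], 'contact_force': [0.847, -0.624, 0.176], 'wrist_torque': [0.035, 0.041, -0.05], 'width': 0.088}
0.014
scene [[395.5, 0.0, 279.7], [0.0, 395.5, 205.7], [0.0, 0.0, 1.0]] [[0.626, 0.78, -0.003, -0.375], [-0.542, 0.438, 0.718, 0.158], [0.561, -0.447, 0.696, -1.09], [0.0, 0.0, 0.0, 1.0]]
top [[428.2, 0.0, 280.5], [0.0, 428.2, 209.8], [0.0, 0.0, 1.0]] [[0.0, -1.0, 0.005, 0.075], [0.992, 0.001, 0.13, -0.494], [-0.13, 0.005, 0.992, -1.135], [0.0, 0.0, 0.0, 1.0]]
```

View pics/scene0.png

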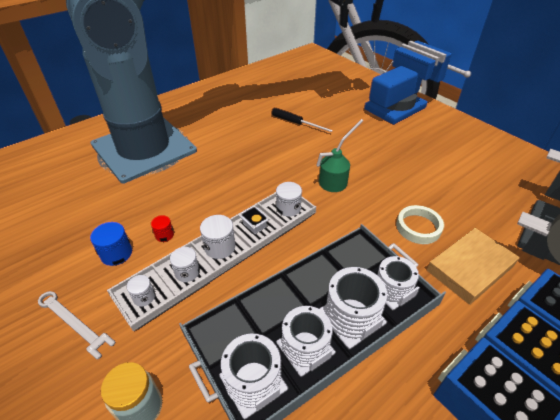

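View pics/top0.png

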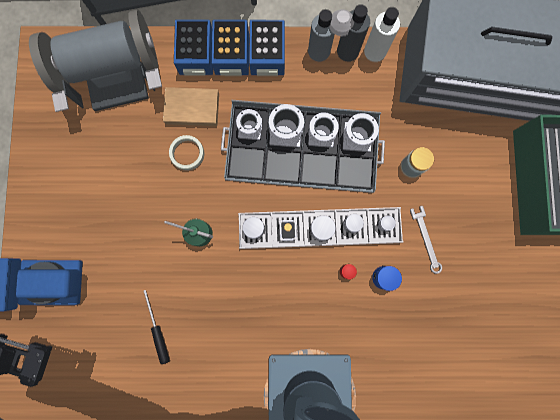

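The top view shows the rack at row ~228. From left to right it holds a piston (254,229), the float bowl (288,229), and pistons at (321,229), (354,226) and (386,224). The barrels are at (249,122), (286,122), (323,128) and (361,128). The blue (388,279) and red (348,271) look-alikes stand outside the rack, and so does the oil can (197,234).

```bash
cat > h.py <<'E'
import numpy as np, cv2
def cloud(d,c):
    K=c["intrinsics"]; T=np.linalg.inv(c["camera_from_world"])
    v,u=np.indices(d.shape); x=(u-K[0,2])/K[0,0]*d; y=-(v-K[1,2])/K[1,1]*d
    P=np.stack([x,y,-d,np.ones_like(d)],-1)@T.T
    P=P[...,:3]; P[d<=0]=np.nan; return P
def circ(p):
    A=np.c_[2*p,np.ones(len(p))]; s=np.linalg.lstsq(A,(p**2).sum(1),rcond=None)[0]
    return s[:2],np.sqrt(s[2]+s[0]**2+s[1]**2)
E
python3 - <<'E'
from bench import robot, grab_frame, camera_params, spotter
from h import *
for n in ["top","scene"]:
    p,d=grab_frame(n); P=cloud(d,camera_params(n))
    print(n,"table z",np.nanmedian(P[300:340,190:240,2]) if n=="top" else "")
    for t in ["piston_40","piston_48","piston_56","piston_64","tray_40","tray_48","tray_56","tray_64","oil_can","float_bowl"]:
        for r in spotter.silhouettes(n,t)[:6]:
            m=r["mask"]; q=P[m]; q=q[~np.isnan(q[:,0])]
            if len(q)<10: continue
            z=np.percentile(q[:,2],95); 
            top=m&(P[...,2]>z-0.006); mm=top.astype(np.uint8)
            cs=q[q[:,2]>z-0.006][:,:2]
            hull=cv2.minEnclosingCircle((cs*1000).astype(np.float32))
            print(t,round(r["conf"],2),np.round(r["box"]).tolist(),"zt",round(z,4),"mean",np.round(cs.mean(0),3),"encl",np.round(hull[0],1),"R",round(hull[1],1), "eqD",round(2000*np.sqrt(mm.sum()*(np.nanmedian(d[top])/camera_params(n)['intrinsics'][0,0])**2/np.pi),1))
E
```

```text
top table z 0.00014550123317425
piston_40 0.89 [246.0, 216.0, 264.0, 241.0] zt 0.0747 mean [0.444 0.148] encl [444.3 147.8] R 27.7 eqD 52.6
piston_40 0.76 [310.0, 214.0, 336.0, 242.0] zt 0.0833 mean [ 0.443 -0.035] encl [442.9 -35. ] R 31.7 eqD 57.9
piston_40 0.73 [340.0, 262.0, 357.0, 281.0] zt 0.049 mean [ 0.33  -0.105] encl [ 329.4 -104.5] R 19.4 eqD 36.5
piston_40 0.67 [373.0, 265.0, 404.0, 288.0] zt 0.0693 mean [ 0.313 -0.206] encl [ 312.9 -206.9] R 31.8 eqD 59.1
piston_40 0.63 [381.0, 217.0, 395.0, 234.0] zt 0.0637 mean [ 0.457 -0.209] encl [ 456.9 -209.9] R 19.6 eqD 35.5
piston_40 0.54 [343.0, 211.0, 363.0, 232.0] zt 0.0696 mean [ 0.457 -0.118] encl [ 457.2 -118.4] R 23.7 eqD 43.9
piston_48 0.89 [246.0, 216.0, 264.0, 241.0] zt 0.0747 mean [0.444 0.148] encl [444.3 147.8] R 27.7 eqD 52.6
piston_48 0.76 [310.0, 214.0, 336.0, 242.0] zt 0.0833 mean [ 0.443 -0.035] encl [442.9 -35. ] R 31.7 eqD 57.9
piston_48 0.73 [340.0, 262.0, 357.0, 281.0] zt 0.049 mean [ 0.33  -0.105] encl [ 329.4 -104.5] R 19.4 eqD 36.5
piston_48 0.67 [373.0, 265.0, 404.0, 288.0] zt 0.0693 mean [ 0.313 -0.206]
[... 7820 characters left out ...]
097 mean [0.726 0.061] encl [723.8  63.7] R 48.0 eqD 67.2
tray_64 0.91 [238.0, 272.0, 353.0, 395.0] zt 0.0789 mean [ 0.716 -0.041] encl [714.7 -38.8] R 39.5 eqD 61.1
tray_64 0.75 [186.0, 299.0, 301.0, 417.0] zt 0.0871 mean [ 0.709 -0.142] encl [ 706.4 -139.3] R 43.6 eqD 67.0
tray_64 0.61 [324.0, 231.0, 434.0, 324.0] zt 0.071 mean [0.733 0.161] encl [715.2 135.6] R 67.9 eqD 54.0
tray_64 0.58 [281.0, 248.0, 397.0, 354.0] zt 0.097 mean [0.726 0.061] encl [723.8  63.7] R 48.0 eqD 67.2
oil_can 0.76 [316.0, 119.0, 365.0, 195.0] zt 0.1345 mean [0.443 0.335] encl [442.6 334.8] R 22.3 eqD 22.4
float_bowl 0.65 [240.0, 206.0, 268.0, 234.0] zt 0.0476 mean [0.441 0.056] encl [440.5  56.1] R 31.8 eqD 45.7
```

Candidates in the top view:

| Target | Pixel | What could be mistaken for it |
|---|---|---|
| piston_40 | (386,224) | red look-alike (348,271), excluded |
| piston_48 | (354,226) | its neighbours only |
| piston_64 | (321,229) | blue look-alike (388,279), excluded |
| piston_56 | (254,229) | – |
| float bowl | (288,229) | stays where it is |

I'll check this in a close crop and fit the bay geometry.

```bash
python3 - <<'E'
from bench import camera_params
from h import *
im=cv2.imread("pics/top0.png"); cv2.imwrite("pics/crop0.png",cv2.resize(im[90:300,215:415],None,fx=2.8,fy=2.8,interpolation=cv2.INTER_CUBIC))
P=cloud(np.load("top0.npy"),camera_params("top"))
# bay floors: connected regions at z in 5..14mm around expected
for n,c in dict(t40=(.6324,.171),t64=(.6237,.0699),t48=(.6149,-.0324),t56=(.6064,-.133)).items():
    m=(abs(P[...,2]-.010)<.005)&(np.hypot(P[...,0]-c[0],P[...,1]-c[1])<.065)
    k,l,s,_=cv2.connectedComponentsWithStats(cv2.erode(m.astype(np.uint8),np.ones((3,3)))); i=1+np.argmax(s[1:,4])
    q=P[l==i]; r=cv2.minAreaRect((q[:,:2]*1000).astype(np.float32)); print(n,c,np.round(q.mean(0),4),[np.round(a,1) for a in r])
q=P[215:245,236:405].reshape(-1,3); 
h,e=np.histogram(q[:,2],bins=np.arange(0,.04,.002)); print(h,e)
q=q[(q[:,2]>.022)&(q[:,2]<.032)]; print(cv2.minAreaRect((q[:,:2]*1000).astype(np.float32)))
E
```

```text
t40 (0.6324, 0.171) [0.6363 0.1661 0.0097] [array([635.5, 171. ]), array([88.6, 78.2]), np.float64(85.6)]
t64 (0.6237, 0.0699) [0.6259 0.0718 0.0099] [array([626.1,  69.7]), array([89.3, 79. ]), np.float64(84.8)]
t48 (0.6149, -0.0324) [ 0.62   -0.031   0.0099] [array([618.2, -31.7]), array([92.9, 78.2]), np.float64(84.7)]
t56 (0.6064, -0.133) [ 0.6086 -0.1376  0.01  ] [array([ 609.1, -135.5]), array([90.6, 78.2]), np.float64(84.8)]
[ 95  57  22   3  37 255 731 855 567 189  54  50 115 108  72  25   8  10
   6] [0.    0.002 0.004 0.006 0.008 0.01  0.012 0.014 0.016 0.018 0.02  0.022
 0.024 0.026 0.028 0.03  0.032 0.034 0.036 0.038]
((441.34600830078125, -33.9102783203125), (79.4559326171875, 444.54901123046875), 0.2197851538658142)
```

View pics/crop0.png

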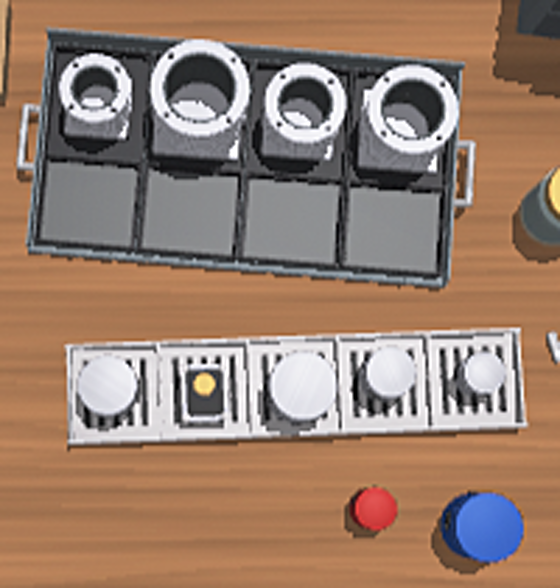

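The crop confirms the choice. In the rack from left to right stand p56, the float bowl, p64, p48 and p40. The barrels from left to right are 40, 64, 48 and 56. First I square the jaws to world y.

>>> jog_arm --series '[[1,[0,0,0],[-0.09,0,0]],[1,[0,0,0],[-0.09,0,0]],[1,[0,0,0],[-0.091,0,0]],[1,[0,-20,20],[0,0,0]],[1,[0,-30,30],[0,0,0]],[1,[0,-28,28],[0,0,0]],[1,[0,-28,28],[0,0,0]],[1,[0,-28,28],[0,0,0]],[1,[0,-28,28],[0,0,0]],[1,[0,-28,28],[0,0,0]],[1,[0,-28,28],[0,0,0]],[1,[0,-28,28],[0,0,0]],[1,[0,0,0],[0,0,0]]]' --newtons 20

```text
time_s: 2.28
position: [0.4268, 0.3727, 0.2531]
tool_rot: [[0.004, 0.013, 1.0], [-0.004, 1.0, -0.013], [-1.0, -0.004, 0.004]]
contact_force: [0.1, -0.1, -0.8]
width: 0.0878
```

>>> jog_arm --series '[[0.5,[0,-15,2],[-0.013,0,0]],[0.5,[0,-30,2],[0,0,0]],[0.4,[0,-34,2],[0,0,0]],[0.4,[0,-34,2],[0,0,0]],[0.4,[0,-34,2],[0,0,0]],[0.4,[0,-34,2],[0,0,0]],[0.4,[0,-34,2],[0,0,0]],[0.4,[0,-34,2],[0,0,0]],[0.4,[0,-34,2],[0,0,0]],[0.4,[0,-34,2],[0,0,0]],[0.4,[0,-34,2],[0,0,0]],[0.4,[0,-34,2],[0,0,0]],[0.4,[10,-34,2],[0,0,0]],[0.4,[20,-34,2],[0,0,0]],[0.4,[20,-34,2],[0,0,0]],[0.4,[20,-34,1],[0,0,0]],[0.4,[20,-34,0],[0,0,0]],[0.4,[10,-27,0],[0,0,0]],[0.4,[0,0,0],[0,0,0]],[0.4,[0,0,0],[0,0,0]]]'

```text
time_s: 3.95
position: [0.4572, -0.2023, 0.1522]
tool_rot: [[-0.001, -0.009, 1.0], [-0.0, 1.0, 0.009], [-1.0, -0.0, -0.001]]
contact_force: [1.4, 0.6, 0.6]
width: 0.0619
```

```bash
python3 - <<'E'
from bench import robot, grab_frame, camera_params, spotter
from h import *
print(robot.get_obs()["position"])
c=camera_params("wrist"); p,d=grab_frame("wrist"); cv2.imwrite("pics/w1.png",p); P=cloud(d,c)
for r in spotter.silhouettes("wrist","piston_40"):
    q=P[r["mask"]]; q=q[~np.isnan(q[:,0])]; z=np.percentile(q[:,2],95); cs=q[q[:,2]>z-.005][:,:2]
    h=cv2.minEnclosingCircle((cs*1000).astype(np.float32)); print(round(r["conf"],2),np.round(r["box"]),round(z,4),np.round(h[0],1),round(h[1],1))
E
```

```text
[ 0.45717351 -0.2023052   0.15223324]
0.97 [237. 182. 291. 245.] 0.0598 [ 457.  -208.1] 20.1
0.92 [430. 149. 560. 258.] 0.0798 [442.9 -33.9] 32.5
0.68 [341. 179. 419. 256.] 0.0659 [ 456.8 -117.9] 24.3
0.68 [215.   0. 322.  65.] 0.0658 [ 318.1 -205.4] 31.3
0.17 [380. 309. 408. 407.] 0.1842 [ 450.1 -163.9] 19.1
```

View pics/w1.png

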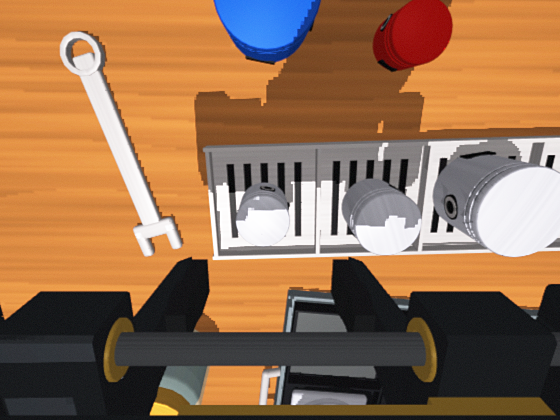

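The wrist view agrees with the top view: p40 at (264,215), p48 at (382,217) and p64 at (500,210). Next I go down onto p40.

>>> jog_arm --series '[[0.4,[20,-6,0],[0,0,0]],[0.4,[25,0,0],[0,0,0]],[0.4,[25,0,0],[0,0,0]],[0.4,[15,0,0],[0,0,0]],[0.4,[12,0,0],[0,0,0]],[0.4,[8,0,0],[0,0,0]],[0.4,[4,0,0],[0,0,0]],[0.4,[0,0,0],[0,0,0]],[0.4,[0,0,0],[0,0,0]]]'

```text
time_s: 4.8
position: [0.4583, -0.2071, 0.0444]
tool_rot: [[0.001, -0.013, 1.0], [-0.0, 1.0, 0.013], [-1.0, -0.0, 0.001]]
contact_force: [-0.5, 0.6, -0.4]
width: 0.062
```

>>> jog_arm --series '[[0.1,[0,0,0],[0,0,0]],[0,[0,0,0],[0,0,0]],[-0.1,[0,0,0],[0,0,0]],[-0.3,[0,0,0],[0,0,0]],[-0.4,[0,0,0],[0,0,0]],[-0.4,[0,0,0],[0,0,0]],[-0.4,[0,0,0],[0,0,0]],[-0.4,[0,0,0],[0,0,0]]]' --newtons 20

```text
time_s: 5.47
position: [0.4581, -0.2073, 0.0442]
tool_rot: [[0.001, -0.012, 1.0], [-0.0, 1.0, 0.012], [-1.0, -0.0, 0.001]]
contact_force: [-0.8, 1.0, 6.0]
width: 0.0393
```

>>> jog_arm --series '[[-0.4,[-5,0,0],[0,0,0]],[-0.4,[-15,0,0],[0,0,0]],[-0.4,[-25,0,0],[0,0,0]],[-0.4,[-25,0,0],[0,0,0]],[-0.4,[-20,0,0],[0,0,0]],[-0.4,[-15,10,5],[0,0,0]],[-0.4,[-5,20,10],[0,0,0]],[-0.4,[0,28,13],[0,0,0]],[-0.4,[0,28,13],[0,0,0]],[-0.4,[0,28,13],[0,0,0]],[-0.4,[0,28,13],[0,0,0]],[-0.4,[0,28,13],[0,0,0]],[-0.4,[0,28,13],[0,0,0]],[-0.4,[0,28,14],[0,0,0]],[-0.4,[0,28,14],[0,0,0]],[-0.4,[0,28,14],[0,0,0]],[-0.4,[0,28,14],[0,0,0]],[-0.4,[0,28,14],[0,0,0]],[-0.4,[0,22,10],[0,0,0]],[-0.4,[0,10,5],[0,0,0]]]'

```text
time_s: 7.13
position: [0.6314, 0.1696, 0.1534]
tool_rot: [[-0.0, -0.016, 1.0], [0.002, 1.0, 0.016], [-1.0, 0.002, -0.0]]
contact_force: [-0.4, -0.4, -1.6]
width: 0.0393
```

>>> jog_arm --series '[[-0.4,[0,5,2],[0,0,0]],[-0.4,[0,0,0],[0,0,0]]]'

```text
time_s: 7.3
position: [0.6329, 0.1702, 0.1534]
tool_rot: [[-0.001, -0.013, 1.0], [-0.001, 1.0, 0.013], [-1.0, -0.0, -0.001]]
contact_force: [-0.3, -0.4, -1.3]
width: 0.0393
```

>>> jog_arm --series '[[-0.4,[10,1,1],[0,0,0]],[-0.4,[20,0,0],[0,0,0]],[-0.4,[25,0,0],[0,0,0]],[-0.4,[20,0,0],[0,0,0]],[-0.4,[15,0,0],[0,0,0]],[-0.4,[10,0,0],[0,0,0]],[-0.4,[6,0,0],[0,0,0]],[-0.4,[3,0,0],[0,0,0]],[-0.4,[2,0,0],[0,0,0]],[-0.4,[1,0,0],[0,0,0]],[-0.4,[1,0,0],[0,0,0]],[-0.4,[0,0,0],[0,0,0]]]'

```text
time_s: 8.3
position: [0.6345, 0.1712, 0.0413]
tool_rot: [[0.001, -0.012, 1.0], [0.0, 1.0, 0.012], [-1.0, 0.0, 0.001]]
contact_force: [-0.8, 0.5, -1.6]
width: 0.0395
```

>>> jog_arm --series '[[-0.4,[1,0,0],[0,0,0]],[-0.4,[0.5,0,0],[0,0,0]],[-0.4,[0,0,0],[0,0,0]]]'

```text
time_s: 8.55
position: [0.6342, 0.1711, 0.0393]
tool_rot: [[0.0, -0.012, 1.0], [0.0, 1.0, 0.012], [-1.0, 0.0, 0.0]]
contact_force: [0.9, -0.3, -0.6]
width: 0.0391
```

```bash
python3 - <<'E'
from bench import robot, grab_frame
import cv2
p,d=grab_frame("scene"); cv2.imwrite("pics/s2.png",cv2.resize(p[150:420,100:460],None,fx=2.2,fy=2.2))
o=robot.get_obs(); print(o["contact_force"],o["position"])
E
```

```text
[ 0.51525806 -0.3002855  -1.44689773] [0.63416556 0.17112859 0.03929555]
```

View pics/s2.png

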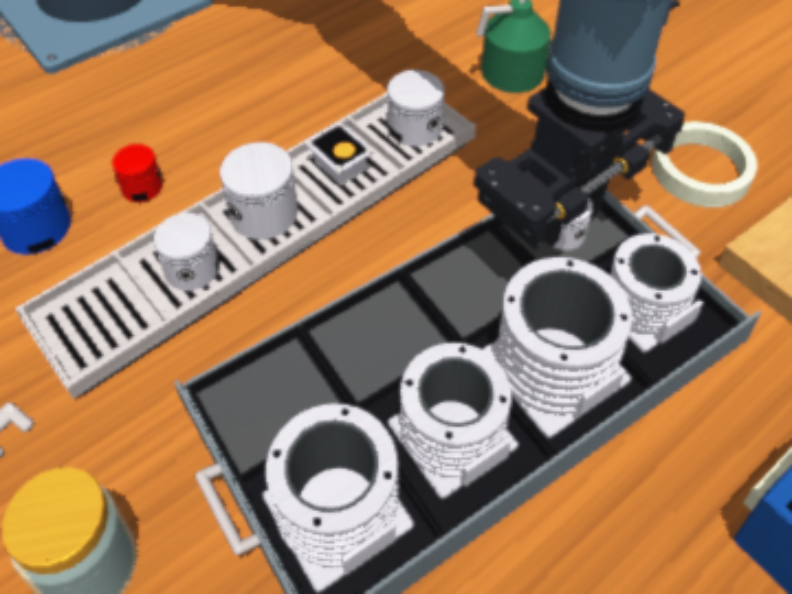

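p40 is held over its bay, at (572,228) in the crop, and the rest of the scene is undisturbed. I lower it until it touches.

>>> jog_arm --series '[[-0.4,[0.7,0,0],[0,0,0]],[-0.4,[0,0,0],[0,0,0]],[-0.4,[0,0,0],[0,0,0]]]'

```text
time_s: 8.85
position: [0.6342, 0.1711, 0.0392]
tool_rot: [[0.0, -0.012, 1.0], [0.0, 1.0, 0.012], [-1.0, 0.0, 0.0]]
contact_force: [-3.0, 0.4, 4.7]
width: 0.0395
```

Contact at 4.7 N, so I release and retreat.

>>> jog_arm --series '[[0.05,[0,0,0],[0,0,0]],[0.2,[0,0,0],[0,0,0]],[0.3,[0,0,0],[0,0,0]],[0.4,[0,0,0],[0,0,0]],[0.4,[0,0,0],[0,0,0]],[0.4,[-10,0,0],[0,0,0]],[0.4,[-20,0,0],[0,0,0]],[0.4,[-30,0,0],[0,0,0]],[0.4,[-30,0,0],[0,0,0]],[0.4,[-20,-10,0],[0,0,0]],[0.4,[0,-28,-14],[0,0,0]],[0.4,[0,-32,-20],[0,0,0]],[0.4,[0,-32,-20],[0,0,0]],[0.4,[0,-32,-20],[0,0,0]],[0.4,[0,-32,-20],[0,0,0]],[0.4,[0,-32,-20],[0,0,0]],[0.4,[0,-32,-20],[0,0,0]],[0.4,[0,-32,-20],[0,0,0]],[0.4,[0,-20,-15],[0,0,0]],[0.4,[0,-5,-4],[0,0,0]]]'

```text
time_s: 10.52
position: [0.4618, -0.1223, 0.1493]
tool_rot: [[-0.001, -0.006, 1.0], [-0.001, 1.0, 0.006], [-1.0, -0.001, -0.001]]
contact_force: [0.1, -0.5, 0.4]
width: 0.0618
```

```bash
python3 - <<'E'
from bench import robot, grab_frame
import cv2
p,d=grab_frame("scene"); cv2.imwrite("pics/s3.png",cv2.resize(p[150:420,100:460],None,fx=2.2,fy=2.2))
o=robot.get_obs(); print(o["contact_force"],o["position"],o["tool_rot"])
E
```

```text
[-0.70883356 -0.91229333  0.62701016] [ 0.46263102 -0.12127374  0.14922035] [[-3.55557631e-04 -6.66195328e-03  9.99977746e-01]
 [-8.70506544e-04  9.99977432e-01  6.66164167e-03]
 [-9.99999558e-01 -8.68118574e-04 -3.61348880e-04]]
```

View pics/s3.png

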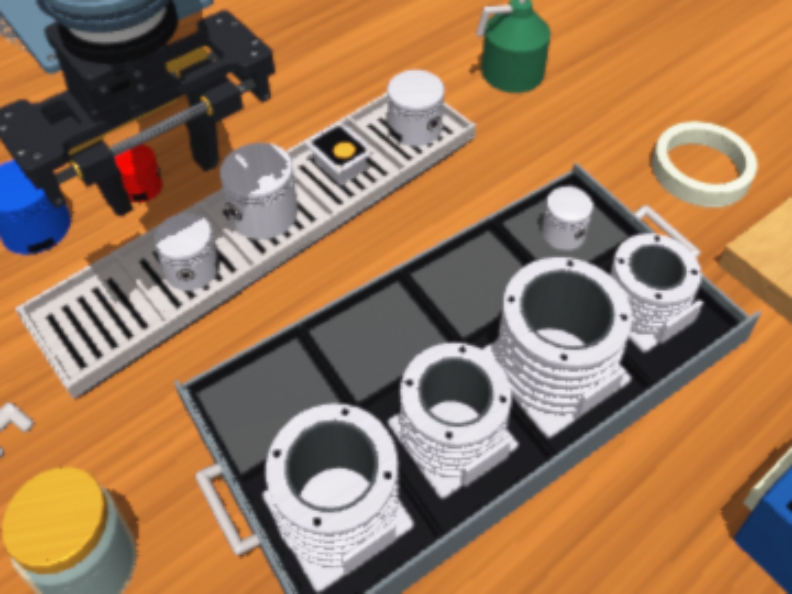

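p40 stands upright in its bay at (567,216). Now p48, with the opening reduced so the jaw clears p64.

>>> jog_arm --series '[[0.28,[10,2.5,-5.5],[0,0,0]],[0.28,[15,0,0],[0,0,0]],[0.28,[15,0,0],[0,0,0]],[0.28,[5,0,0],[0,0,0]],[0.28,[0,0,0],[0,0,0]],[0.28,[0,0,0],[0,0,0]]]'

```text
time_s: 11.07
position: [0.4599, -0.1149, 0.1039]
tool_rot: [[0.0, -0.013, 1.0], [0.0, 1.0, 0.013], [-1.0, 0.0, 0.0]]
contact_force: [0.1, 0.2, 0.5]
width: 0.0565
```

>>> jog_arm --series '[[0.28,[0,-4,-2.5],[0,0,0]],[0.28,[5,0,0],[0,0,0]],[0.28,[10,0,0],[0,0,0]],[0.28,[0,0,0],[0,0,0]],[0.28,[0,0,0],[0,0,0]]]'

```text
time_s: 11.48
position: [0.4562, -0.1195, 0.0879]
tool_rot: [[-0.001, -0.012, 1.0], [0.0, 1.0, 0.012], [-1.0, 0.0, -0.001]]
contact_force: [0.6, 0.0, -0.5]
width: 0.0565
```

>>> jog_arm --series '[[0.28,[5,1,0.5],[0,0,0]],[0.28,[8,0,0],[0,0,0]],[0.28,[10,0,0],[0,0,0]],[0.28,[10,0,0],[0,0,0]],[0.28,[7,0,0],[0,0,0]],[0.28,[3,0,0],[0,0,0]],[0.28,[0,0,0],[0,0,0]],[0.28,[0,0,0],[0,0,0]]]'

```text
time_s: 12.15
position: [0.4571, -0.1187, 0.0453]
tool_rot: [[-0.0, -0.012, 1.0], [0.0, 1.0, 0.012], [-1.0, 0.0, -0.0]]
contact_force: [0.3, -0.3, -0.0]
width: 0.0561
```

>>> jog_arm --series '[[0.15,[0,0,0],[0,0,0]],[0.05,[0,0,0],[0,0,0]],[-0.1,[0,0,0],[0,0,0]],[-0.25,[0,0,0],[0,0,0]],[-0.25,[0,0,0],[0,0,0]],[-0.25,[0,0,0],[0,0,0]],[-0.25,[0,0,0],[0,0,0]]]' --newtons 22

```text
time_s: 12.73
position: [0.4575, -0.1186, 0.0458]
tool_rot: [[0.001, -0.012, 1.0], [0.0, 1.0, 0.012], [-1.0, 0.0, 0.001]]
contact_force: [0.2, 0.5, 5.6]
width: 0.0475
```

>>> jog_arm --series '[[-0.25,[-5,0,0],[0,0,0]],[-0.25,[-15,0,0],[0,0,0]],[-0.25,[-25,0,0],[0,0,0]],[-0.25,[-25,0,0],[0,0,0]],[-0.25,[-20,0,0],[0,0,0]],[-0.25,[-10,4.7,8],[0,0,0]],[-0.25,[0,10,19],[0,0,0]],[-0.25,[0,12,22],[0,0,0]],[-0.25,[0,12,22],[0,0,0]],[-0.25,[0,12,22],[0,0,0]],[-0.25,[0,12,22],[0,0,0]],[-0.25,[0,10,22],[0,0,0]],[-0.25,[0,8,15],[0,0,0]],[-0.25,[0,4,8],[0,0,0]],[-0.25,[10,0,0],[0,0,0]],[-0.25,[20,0,0],[0,0,0]],[-0.25,[20,0,0],[0,0,0]],[-0.25,[10,0,0],[0,0,0]],[-0.25,[0,0,0],[0,0,0]],[-0.25,[0,0,0],[0,0,0]]]'

```text
time_s: 14.4
position: [0.6151, -0.0327, 0.0852]
tool_rot: [[-0.002, -0.011, 1.0], [-0.0, 1.0, 0.011], [-1.0, -0.0, -0.002]]
contact_force: [0.5, 0.3, -0.3]
width: 0.0474
```

>>> jog_arm --series '[[-0.25,[8,1,1.5],[0,0,0]],[-0.25,[12,0,0],[0,0,0]],[-0.25,[10,0,0],[0,0,0]],[-0.25,[6,0,0],[0,0,0]],[-0.25,[4,0,0],[0,0,0]],[-0.25,[2,0,0],[0,0,0]],[-0.25,[1,0,0],[0,0,0]],[-0.25,[0,0,0],[0,0,0]],[-0.25,[0,0,0],[0,0,0]]]'

```text
time_s: 15.15
position: [0.6179, -0.031, 0.0428]
tool_rot: [[0.001, -0.012, 1.0], [-0.0, 1.0, 0.012], [-1.0, -0.0, 0.001]]
contact_force: [-0.9, 0.5, -2.3]
width: 0.0474
```

>>> jog_arm --series '[[-0.25,[0.7,0,0],[0,0,0]],[-0.25,[0,0,0],[0,0,0]]]'

```text
time_s: 15.32
position: [0.6178, -0.0309, 0.0421]
tool_rot: [[0.001, -0.012, 1.0], [0.0, 1.0, 0.012], [-1.0, 0.0, 0.001]]
contact_force: [-1.0, 0.8, -1.4]
width: 0.0472
```

>>> jog_arm --series '[[-0.25,[0.8,0,0],[0,0,0]],[-0.25,[0.5,0,0],[0,0,0]],[-0.25,[0,0,0],[0,0,0]]]'

```text
time_s: 15.57
position: [0.6178, -0.0309, 0.0409]
tool_rot: [[0.0, -0.012, 1.0], [0.0, 1.0, 0.012], [-1.0, 0.0, 0.0]]
contact_force: [-1.6, 0.4, 3.1]
width: 0.0475
```

>>> jog_arm --series '[[0.15,[0,0,0],[0,0,0]],[0.25,[0,0,0],[0,0,0]],[0.4,[0,0,0],[0,0,0]],[0.4,[0,0,0],[0,0,0]],[0.4,[-10,0,0],[0,0,0]],[0.4,[-20,0,0],[0,0,0]],[0.5,[-30,0,0],[0,0,0]],[0.6,[-30,0,0],[0,0,0]],[0.68,[-20,0,-10],[0,0,0]],[0.68,[0,0,-20],[0,0,0]],[0.68,[0,-1,-30],[0,0,0]],[0.68,[0,0,-30],[0,0,0]],[0.68,[0,0,-30],[0,0,0]],[0.68,[0,0,-30],[0,0,0]],[0.68,[0,0,-18],[0,0,0]],[0.68,[0,0,-7],[0,0,0]],[0.68,[0,0,0],[0,0,0]],[0.68,[0,0,0],[0,0,0]]]'

```text
time_s: 17.07
position: [0.4441, -0.034, 0.1512]
tool_rot: [[0.002, -0.012, 1.0], [0.0, 1.0, 0.012], [-1.0, 0.0, 0.002]]
contact_force: [0.2, -0.3, 0.4]
width: 0.0741
```

```bash
python3 - <<'E'
from bench import robot, grab_frame, camera_params, spotter
from h import *
c=camera_params("wrist"); p,d=grab_frame("wrist"); cv2.imwrite("pics/w4.png",p); P=cloud(d,c)
for r in spotter.silhouettes("wrist","piston_64"):
    q=P[r["mask"]]; q=q[~np.isnan(q[:,0])]; z=np.percentile(q[:,2],95); cs=q[q[:,2]>z-.005][:,:2]
    h=cv2.minEnclosingCircle((cs*1000).astype(np.float32)); print(round(r["conf"],2),np.round(r["box"]),round(z,4),np.round(h[0],1),round(h[1],1))
p,d=grab_frame("scene"); cv2.imwrite("pics/s4.png",cv2.resize(p[150:420,100:460],None,fx=2.2,fy=2.2))
E
```

```text
0.94 [453. 175. 560. 265.] 0.0718 [443.7 148.8] 28.6
0.87 [136.  11. 207.  87.] 0.0458 [ 329.2 -104.1] 20.2
0.75 [243. 368. 298. 406.] 0.0608 [521.7 -32.7] 99.0
0.71 [220. 165. 320. 274.] 0.0798 [443.  -33.2] 32.4
0.64 [ 0.  0. 92. 76.] 0.0651 [ 325.3 -188.8] 23.8
```

View pics/s4.png

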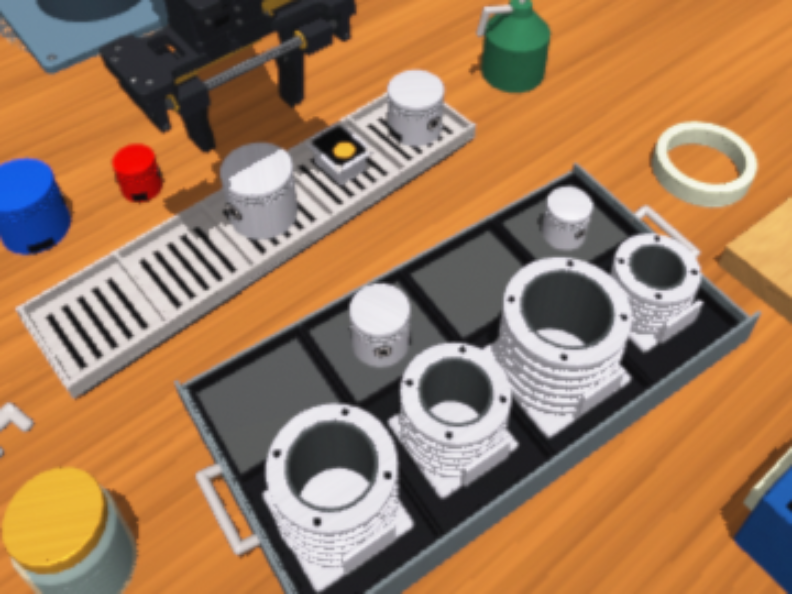

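p40 (567,216) and p48 (380,325) stand upright in their bays. p64 is confirmed at (0.443, -0.034), so I descend on it.

>>> jog_arm --series '[[0.68,[15,0,-1],[0,0,0]],[0.68,[20,0,0],[0,0,0]],[0.68,[20,0,0],[0,0,0]],[0.68,[15,0,0],[0,0,0]],[0.68,[12,0,0],[0,0,0]],[0.68,[10,0,0],[0,0,0]],[0.68,[6,0,0],[0,0,0]],[0.68,[2,0,0],[0,0,0]],[0.68,[0,0,0],[0,0,0]],[0.5,[0,0,0],[0,0,0]],[0.4,[0,0,0],[0,0,0]],[0.2,[0,0,0],[0,0,0]],[0.1,[0,0,0],[0,0,0]],[0.1,[0,0,0],[0,0,0]],[0.1,[0,0,0],[0,0,0]],[0.1,[0,0,0],[0,0,0]]]' --newtons 25

```text
time_s: 18.55
position: [0.4422, -0.0341, 0.051]
tool_rot: [[0.001, -0.012, 1.0], [0.0, 1.0, 0.012], [-1.0, 0.0, 0.001]]
contact_force: [0.1, 0.1, 6.1]
width: 0.0631
```

>>> jog_arm --series '[[0.1,[-5,0,0],[0,0,0]],[0.1,[-15,0,0],[0,0,0]],[0.1,[-25,0,0],[0,0,0]],[0.1,[-25,0,0],[0,0,0]],[0.1,[-20,0,0],[0,0,0]],[0.1,[-10,5,9],[0,0,0]],[0.1,[0,11,20],[0,0,0]],[0.1,[0,14,25],[0,0,0]],[0.1,[0,14,25],[0,0,0]],[0.1,[0,14,25],[0,0,0]],[0.1,[0,14,25],[0,0,0]],[0.1,[0,14,25],[0,0,0]],[0.1,[0,10,19],[0,0,0]],[0.1,[0,6,10],[0,0,0]],[0.1,[5,0,0],[0,0,0]],[0.1,[15,0,0],[0,0,0]],[0.1,[20,0,0],[0,0,0]],[0.1,[10,0,0],[0,0,0]],[0.1,[0,0,0],[0,0,0]],[0.1,[0,0,0],[0,0,0]]]'

```text
time_s: 20.22
position: [0.6223, 0.0695, 0.1001]
tool_rot: [[-0.002, -0.012, 1.0], [-0.001, 1.0, 0.012], [-1.0, -0.001, -0.002]]
contact_force: [0.0, 0.1, -2.0]
width: 0.0634
```

Contact is expected at TCP z ≈ 0.046.

>>> jog_arm --series '[[0.1,[8,0,2],[0,0,0]],[0.1,[12,0,0],[0,0,0]],[0.1,[12,0,0],[0,0,0]],[0.1,[10,0,0],[0,0,0]],[0.1,[5,0,0],[0,0,0]],[0.1,[3,0,0],[0,0,0]],[0.1,[2,0,0],[0,0,0]],[0.1,[0.5,0,0],[0,0,0]],[0.1,[0,0,0],[0,0,0]],[0.1,[0,0,0],[0,0,0]]]'

```text
time_s: 21.05
position: [0.6258, 0.0702, 0.0485]
tool_rot: [[0.001, -0.012, 1.0], [0.0, 1.0, 0.012], [-1.0, 0.0, 0.001]]
contact_force: [-0.5, -0.9, -1.8]
width: 0.0636
```

>>> jog_arm --series '[[0.1,[0.6,0,0],[0,0,0]],[0.1,[0,0,0],[0,0,0]]]'

```text
time_s: 21.22
position: [0.6256, 0.0702, 0.0477]
tool_rot: [[0.0, -0.012, 1.0], [0.0, 1.0, 0.012], [-1.0, 0.0, 0.0]]
contact_force: [-0.2, -0.5, -1.9]
width: 0.0635
```

>>> jog_arm --series '[[0.1,[0.8,0,0],[0,0,0]],[0.1,[0.6,0,0],[0,0,0]],[0.1,[0,0,0],[0,0,0]]]'

```text
time_s: 21.47
position: [0.6255, 0.0702, 0.0462]
tool_rot: [[0.0, -0.012, 1.0], [0.0, 1.0, 0.012], [-1.0, 0.0, 0.0]]
contact_force: [-0.2, -0.6, -1.1]
width: 0.0635
```

>>> jog_arm --series '[[0.1,[0.6,0,0],[0,0,0]],[0.1,[0,0,0],[0,0,0]]]'

```text
time_s: 21.63
position: [0.6255, 0.0702, 0.0461]
tool_rot: [[0.0, -0.012, 1.0], [0.0, 1.0, 0.012], [-1.0, 0.0, 0.0]]
contact_force: [-2.9, -0.2, 5.0]
width: 0.0636
```

>>> jog_arm --series '[[0.5,[0,0,0],[0,0,0]],[0.6,[0,0,0],[0,0,0]],[0.68,[0,0,0],[0,0,0]],[0.68,[0,0,0],[0,0,0]],[0.68,[-10,0,0],[0,0,0]],[0.68,[-20,0,0],[0,0,0]],[0.68,[-30,0,0],[0,0,0]],[0.68,[-30,0,0],[0,0,0]],[0.6,[-15,4,-10],[0,0,0]],[0.56,[0,10,-20],[0,0,0]],[0.56,[0,13,-30],[0,0,0]],[0.56,[0,13,-30],[0,0,0]],[0.56,[0,13,-30],[0,0,0]],[0.56,[0,13,-30],[0,0,0]],[0.56,[0,9,-20],[0,0,0]],[0.56,[0,5,-10],[0,0,0]],[0.56,[0,0,0],[0,0,0]],[0.56,[0,0,0],[0,0,0]]]'

```text
time_s: 23.13
position: [0.4456, 0.148, 0.1511]
tool_rot: [[0.002, -0.013, 1.0], [0.0, 1.0, 0.013], [-1.0, 0.0, 0.002]]
contact_force: [0.1, -0.3, 0.0]
width: 0.0686
```

```bash
python3 - <<'E'
from bench import robot, grab_frame
import cv2
p,d=grab_frame("scene"); cv2.imwrite("pics/s5.png",cv2.resize(p[150:420,100:460],None,fx=2.2,fy=2.2))
E
```

View pics/s5.png

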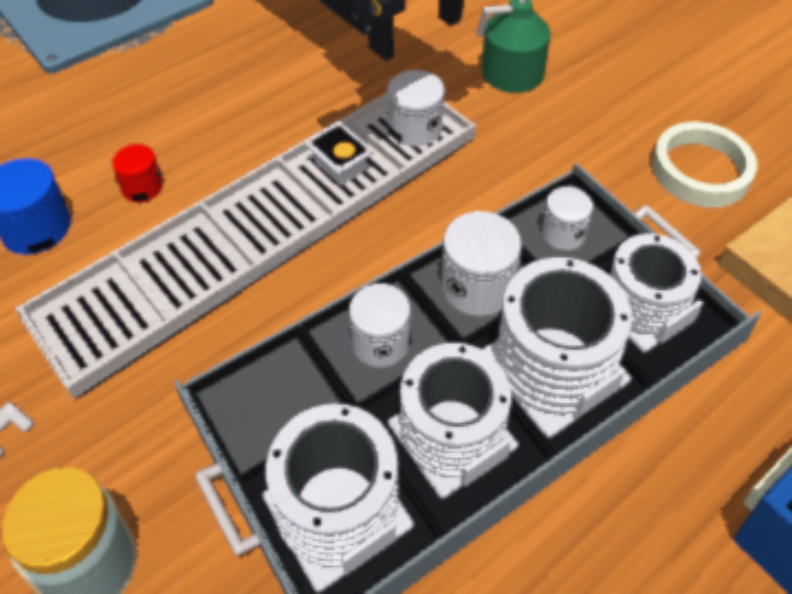

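p64 stands in its bay at (481,262). Now p56.

>>> jog_arm --series '[[0.56,[15,0,-1],[0,0,0]],[0.56,[20,0,0],[0,0,0]],[0.56,[20,0,0],[0,0,0]],[0.56,[15,0,0],[0,0,0]],[0.56,[14,0,0],[0,0,0]],[0.56,[10,0,0],[0,0,0]],[0.56,[7,0,0],[0,0,0]],[0.56,[3,0,0],[0,0,0]],[0.56,[0,0,0],[0,0,0]],[0.4,[0,0,0],[0,0,0]],[0.25,[0,0,0],[0,0,0]],[0.1,[0,0,0],[0,0,0]],[0,[0,0,0],[0,0,0]],[-0.05,[0,0,0],[0,0,0]],[-0.05,[0,0,0],[0,0,0]],[-0.05,[0,0,0],[0,0,0]]]' --newtons 24

```text
time_s: 24.52
position: [0.444, 0.1483, 0.047]
tool_rot: [[0.001, -0.012, 1.0], [0.001, 1.0, 0.012], [-1.0, 0.001, 0.001]]
contact_force: [-0.9, 0.1, 6.8]
width: 0.0555
```

>>> jog_arm --series '[[-0.05,[-5,0,0],[0,0,0]],[-0.05,[-15,0,0],[0,0,0]],[-0.05,[-25,0,0],[0,0,0]],[-0.05,[-25,0,0],[0,0,0]],[-0.05,[-20,0,0],[0,0,0]],[-0.05,[-15,-8,5],[0,0,0]],[-0.05,[-5,-18,10],[0,0,0]],[-0.05,[0,-25,14],[0,0,0]],[-0.05,[0,-25,14],[0,0,0]],[-0.05,[0,-25,14],[0,0,0]],[-0.05,[0,-25,14],[0,0,0]],[-0.05,[0,-25,14],[0,0,0]],[-0.05,[0,-25,14],[0,0,0]],[-0.05,[0,-25,14],[0,0,0]],[-0.05,[0,-25,14],[0,0,0]],[-0.05,[0,-25,14],[0,0,0]],[-0.05,[0,-18,10],[0,0,0]],[-0.05,[0,-10,6],[0,0,0]],[-0.05,[0,-5,3],[0,0,0]],[-0.05,[0,0,0],[0,0,0]]]'

```text
time_s: 26.18
position: [0.6066, -0.1345, 0.1561]
tool_rot: [[-0.001, -0.011, 1.0], [-0.0, 1.0, 0.011], [-1.0, -0.0, -0.001]]
contact_force: [-0.7, -0.2, -1.8]
width: 0.0556
```

>>> jog_arm --series '[[-0.05,[10,0,0],[0,0,0]],[-0.05,[20,0,0],[0,0,0]],[-0.05,[20,0,0],[0,0,0]],[-0.05,[10,0,0],[0,0,0]],[-0.05,[0,0,0],[0,0,0]],[-0.05,[0,0,0],[0,0,0]]]'

```text
time_s: 26.68
position: [0.6064, -0.133, 0.096]
tool_rot: [[-0.001, -0.013, 1.0], [0.001, 1.0, 0.013], [-1.0, 0.001, -0.001]]
contact_force: [0.3, -0.0, -2.2]
width: 0.056
```

Contact is expected at TCP z ≈ 0.042.

>>> jog_arm --series '[[-0.05,[8,-1,1],[0,0,0]],[-0.05,[12,0,0],[0,0,0]],[-0.05,[12,0,0],[0,0,0]],[-0.05,[10,0,0],[0,0,0]],[-0.05,[5,0,0],[0,0,0]],[-0.05,[3,0,0],[0,0,0]],[-0.05,[2,0,0],[0,0,0]],[-0.05,[0.6,0,0],[0,0,0]],[-0.05,[0,0,0],[0,0,0]],[-0.05,[0,0,0],[0,0,0]]]'

```text
time_s: 27.52
position: [0.6083, -0.1352, 0.0443]
tool_rot: [[0.001, -0.012, 1.0], [-0.0, 1.0, 0.012], [-1.0, -0.0, 0.001]]
contact_force: [0.2, 0.5, -2.5]
width: 0.0553
```

>>> jog_arm --series '[[-0.05,[0.6,0,0],[0,0,0]],[-0.05,[0.6,0,0],[0,0,0]],[-0.05,[0,0,0],[0,0,0]]]'

```text
time_s: 27.77
position: [0.608, -0.135, 0.0427]
tool_rot: [[0.0, -0.012, 1.0], [0.0, 1.0, 0.012], [-1.0, 0.0, 0.0]]
contact_force: [-0.4, 0.9, -3.2]
width: 0.0555
```

>>> jog_arm --series '[[-0.05,[0.7,0,0],[0,0,0]],[-0.05,[0.3,0,0],[0,0,0]],[-0.05,[0,0,0],[0,0,0]]]'

```text
time_s: 28.02
position: [0.608, -0.1351, 0.0421]
tool_rot: [[0.0, -0.012, 1.0], [0.0, 1.0, 0.012], [-1.0, 0.0, 0.0]]
contact_force: [-1.7, 0.7, 3.4]
width: 0.0556
```

>>> jog_arm --series '[[0.35,[0,0,0],[0,0,0]],[0.45,[0,0,0],[0,0,0]],[0.5,[0,0,0],[0,0,0]],[0.5,[0,0,0],[0,0,0]],[0.5,[-10,0,0],[0,0,0]],[0.5,[-20,0,0],[0,0,0]],[0.5,[-30,0,0],[0,0,0]],[0.5,[-30,0,0],[0,0,0]],[0.5,[-30,0,0],[0,0,0]],[0.5,[-20,0,-10],[0,0,0]],[0.5,[0,-10,-20],[0,0,0]],[0.5,[0,-20,-30],[0,0,0]],[0.5,[0,-20,-30],[0,0,0]],[0.5,[0,-20,-30],[0,0,0]],[0.5,[0,-20,-30],[0,0,0]],[0.5,[0,-10,-10],[0,0,0]],[0.5,[0,0,0],[0,0,0]],[0.5,[0,0,0],[0,0,0]]]'

```text
time_s: 29.52
position: [0.4492, -0.2375, 0.1824]
tool_rot: [[0.001, -0.01, 1.0], [-0.0, 1.0, 0.01], [-1.0, -0.0, 0.001]]
contact_force: [-0.0, -0.3, 0.4]
width: 0.0662
```

```bash
python3 - <<'E'
from bench import robot, grab_frame, camera_params, spotter
from h import *
p,d=grab_frame("scene"); cv2.imwrite("pics/s6.png",cv2.resize(p[150:420,100:460],None,fx=2.2,fy=2.2))
p,d=grab_frame("top"); cv2.imwrite("pics/t6.png",p); P=cloud(d,camera_params("top"))
B=dict(t40=(.634,.171),t64=(.625,.070),t48=(.6165,-.032),t56=(.6075,-.134))
for t in ("piston_48","float_bowl","oil_can","tray_40"):
  for r in spotter.silhouettes("top",t):
    q=P[r["mask"]]; q=q[~np.isnan(q[:,0])]; z=np.percentile(q[:,2],95); cs=q[q[:,2]>z-.006][:,:2]
    h=cv2.minEnclosingCircle((cs*1000).astype(np.float32)); print(t,round(r["conf"],2),np.round(r["box"]),"z",round(z,4),np.round(h[0],1),"R",round(h[1],1), {k:np.round(np.array(h[0])-1000*np.array(v),1).tolist() for k,v in B.items() if np.hypot(*(np.array(h[0])/1000-v))<.03})
E
```

```text
piston_48 0.97 [270. 145. 296. 176.] z 0.0778 [626.   68.2] R 31.7 {'t64': [1.0, -1.8]}
piston_48 0.82 [373. 264. 402. 290.] z 0.0688 [ 312.6 -207.1] R 32.1 {}
piston_48 0.76 [340. 260. 358. 279.] z 0.0491 [ 330.3 -105.9] R 19.7 {}
piston_48 0.71 [243. 153. 252. 168.] z 0.0576 [632.3 168. ] R 19.2 {'t40': [-1.7, -3.0]}
piston_48 0.65 [313. 155. 332. 176.] z 0.0642 [617.2 -32.7] R 23.9 {'t48': [0.7, -0.7]}
piston_48 0.58 [348. 157. 371. 183.] z 0.0698 [ 608.1 -136.3] R 28.1 {'t56': [0.6, -2.3]}
float_bowl 0.66 [279. 218. 296. 239.] z 0.0485 [439.6  55. ] R 33.1 {}
oil_can 0.74 [176. 220. 211. 245.] z 0.1212 [439.  320.4] R 16.4 {}
tray_40 0.77 [301. 111. 344. 186.] z 0.0787 [715.2 -40.4] R 39.6 {}
tray_40 0.77 [265. 105. 303. 183.] z 0.0973 [724.2  60.8] R 47.4 {}
tray_40 0.61 [226. 104. 270. 180.] z 0.07 [733.  162.1] R 34.8 {}
```

View pics/s6.png

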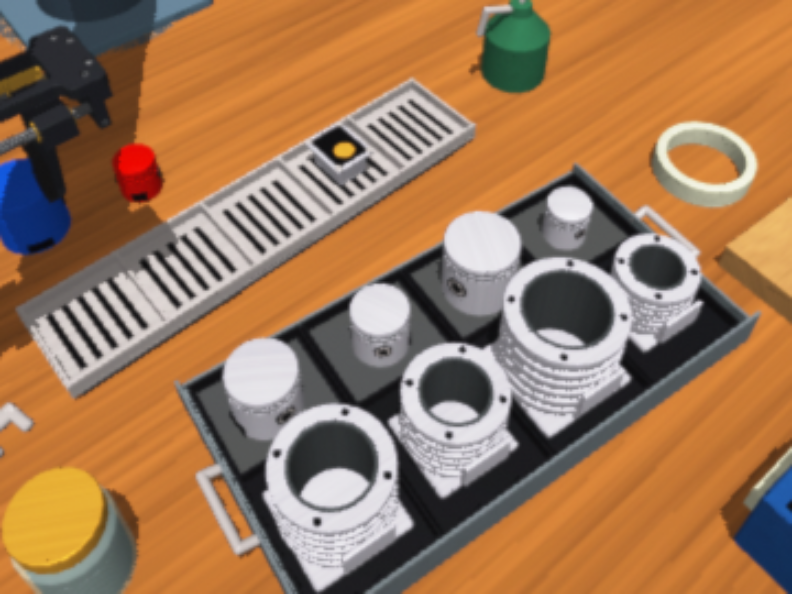

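View pics/t6.png

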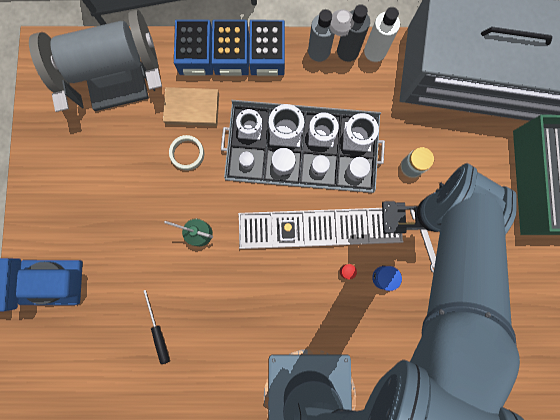

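All four pistons stand in the matching bays within about 4 mm of centre, and their crown heights fit the bay floor. In the top picture they are at (247,161), (283,161), (322,166) and (359,170). The float bowl and oil can look unmoved, and the arm is clear.

```bash
python3 - <<'E'
from bench import robot
print(robot.get_obs()["time_s"]); print(robot.finish_job())
E
```

```text
29.8167
the job is handed in; nothing more can be done
None
```

I moved all four pistons from the rack to their matching trays and handed the job in at 29.8 s; no verdict was reported. The row of pistons now runs 40, 64, 48, 56 from the left, the same as the barrels. Each piston was lowered until it touched the bay floor (wrist force about 3–5 N), then released.

Last checks, from the top and scene pictures:
- **Position:** the pistons are 3.4 mm (p40), 2.1 mm (p64), 1.0 mm (p48) and 2.4 mm (p56) from my estimated bay centres, against a 15 mm limit.
- **Standing:** crown heights match pistons standing on the bay floor, and all four look upright.
- **Bystanders:** the float bowl measured the same position as at the start. The oil can looks unmoved. Its top-point fit shifted 13 mm from the start because a different part of the thin spout was picked up, so I judged it by the pictures.
- **Disagreements:** the top camera read heights about 2–3 mm high; the wrist camera and the touch-down contact gave consistent values. In the final view the network also missed the 56 mm tray, so I checked that one by its start measurement and the picture.

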